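# Clamp the sample carrier on the probe-station chuck

## Task

Clamp the brass sample carrier that lies on the round chuck: first swing the clamp bar over it by pushing its upright fin with a finger until the bar rests fully home against its stop under the cam, and only then push the cam lever all the way down so that the bar presses on the carrier. Do not shift the carrier or pick anything up, and leave the spare objective, the chip box and the vial where they stand.

Things in the scene. Friction and masses are not known exactly. Their poses are not given: they have to be found in the camera images.
- fixture: Fixed clamping fixture. Origin: centre of its underside, on the work surface; z up. Grey base plate 150 (x) x 210 (y) x 12 mm; amid it a round steel chuck, 100 mm across, top at z 40 mm. The bar's pivot post stands at x 0, y +75 mm; opposite, the lever's post: an upright aluminium cheek, x -26 to -14, y -93 to -57 mm, 92 mm high, beside which the bar comes home.
- strap (a joint): Swing of the clamp bar about its upright pivot (rad). 0 = fully home at its stop: the bar lies across the chuck, under the cam. It grows, anticlockwise from above, as the bar swings out to the fixture's +x side; at angle a the bar points from the pivot along (sin a, -cos a) in the fixture's frame. Starts at 0.9 to 1.5. Friction 0.1 N m (about 1.5 N at the fin) keeps it where it is left.
- clamp: Flat aluminium clamp bar, 24 mm wide, reaching 162 mm from its pivot, z 50 to 58 mm. Under it a rubber pad, 3 mm thick, 75 mm from the pivot. On top, along its middle, an upright fin 6 mm thick, z 58 to 84 mm, 40 to 100 mm from the pivot. Origin: on the pivot axis at z 50 mm; axes as the fixture's. The lever going down presses its free end down 5.5 mm, and the pad onto the carrier.
- strap_pivot (a point): Point on the bar's pivot axis, 50 mm above the work surface (x 0, y +75 mm in the fixture's frame).
- fin_top (a point): Middle of the fin's top edge, 70 mm from the pivot axis, 84 mm above the work surface.
- cam_lever (a joint): Angle of the cam lever about its level axle (rad). 0 = straight up; it grows as the lever goes over outwards, away from the chuck (fixture's -y), and down; 1.5 = fully down at its stop, nearly level. Starts at 0 to 0.35. Friction of 0.2 N m (3 to 4 N near the grip) keeps it where it is left.
- lever_hinge (a point): Centre of the lever's axle: x 0, y -75 mm, z 72 mm in the fixture's frame. The axle runs along the fixture's x.
- lever_end (a point): Outer end of the cam lever, 84 mm from its axle, on its centre line: at angle q, 84 sin q mm outwards (fixture's -y) of and 84 cos q mm above the axle. A flat steel bar 14 mm wide (along the axle), 8 mm thick; the last 30 mm is a black grip 18 mm wide, 12 mm thick. At the axle a round eccentric cam, 28 mm across.
- carrier: Loose brass sample carrier plate, 64 x 64 x 5 mm, with four small dark chips near its corners, lying about in the middle of the chuck, 40 mm above the work surface; origin: centre of its underside. Its top lies 1.5 to 2 mm below the bar's pad while the lever is up. It must stay where it is.
- objective: Bystander: spare microscope objective, steel, 36 mm across, 58 mm high, standing beside the fixture. Origin: centre of its underside.
- chip_box: Bystander: small black and grey chip box 48 x 48 x 22 mm, beside the fixture. Origin: centre of its underside.
- vial: Bystander: amber glass vial with a black cap, 36 mm across, 60 mm high, standing beside the fixture. Origin: centre of its underside.

How it is judged:
By the outcome, as a careful person would: the job done as asked, in the order asked, and still so for the second after the job is handed in, with the robot touching nothing.
It also fails if it takes over 51 s, if anything falls off the work surface, if the arm or the gripper's body presses on something with over 40 N, if the wrist force passes 120 N, or if a joint passes its speed limit or range.

## Robot

A 6-joint arm with a two-finger parallel gripper is mounted at the origin on the work surface. World frame = base frame: x ahead of the robot, y to its left, z up, the work surface at z = 0. Lengths are in m, angles in degrees, forces in N, time in s.
With the tool pointing down it reaches from about 0.4 to 0.825 m from the base axis. Payload 7 kg.
Tool frame: the origin (TCP) lies between the finger pads; the fingertips stand 14 mm ahead of it and the grasp point (between the pads) lies 5 mm behind it (r.tips_ahead is the distance from the TCP to the fingertips, in m); z points along the fingers, y is the direction in which the jaws open and shut (so a half turn about z gives the same grasp; the last joint's range is limited). The gripper opens to 88 mm and grips with 3 to 60 N. Pads are 19 mm wide; open, the fingers measure 130 mm over their backs; the gripper's body (78 mm by 193 mm) begins 47 mm behind the grasp point.
Start: joints at [-46.805, 20.546, 0.682, 0, -70.136, -16.507], TCP at [0.303, -0.603, 0.202] pointing down, gripper open.
Joint ranges: [-176.03, 176.03], [-82.01, 121.73], [-58.28, 71.71], [-173.87, 95.51], [-174.79, -0.11], [-173.66, 173.66]. Speed limits (degrees/s): [136.94, 136.94, 172.46, 180, 180, 180].

## Interface

Orientations are given as [roll, pitch, yaw] about the fixed x, y, z axes, in that order (R = Rz(yaw) Ry(pitch) Rx(roll)).
In Python, from plant import r gives the robot as it stands.
- The arm moves only by the tool apply_moves, never from a script. Its arguments are lists of equal length, an entry for each row: "slide": the shift along the tool's x, y, z as a fraction of full scale, a list of three; "turn": the turn, a rotation vector about the tool's x, y, z as a fraction of full scale, a list of three; "jaw": the closure, from 0 (fully open) to 1 (shut). In form: {"slide": [[dx, dy, dz], ...], "turn": [[wx, wy, wz], ...], "jaw": [jaw, ...]}. A call has 1 to 8 rows; each row shifts and turns the commanded pose from where the row before left it, along the tool's axes as they then stand; what a row does not reach is not made up. Full scale, the value 1, is 0.1 m for a shift and 1.5 rad for a turn. A row lasts 1/10 s, in which the tool goes at most 50 mm and 8.59 degrees, less where a joint would pass 70% of its speed; a pose out of reach is approached as far as the arm can. A call with a number of a shift or a turn outside -1 to 1 is refused whole. A call with a gripper value outside its range is refused whole. The fingers move at their own pace and stop on an object; "newtons" is the grip in N (left out, the last holds). Time passes only in rows, so rows that do not move let the fingers close. It gives the time, the measured TCP pose, the force and the opening at its end, in the units of the state.
- r.get_state(): the state, without advancing time (a new reading comes with each control period).
- r.capture(name): name is "side" or "top" or "wrist"; returns a dict with "pixels" (384x512x3 uint8, blue, green, red), "depth" (384x512 float32, m along the optical axis (not along the pixel's ray), 0 where there is no reading), "fx", "fy", "cx", "cy" (pixels), "rvec" (rotation vector, rad) and "tvec" (3), from world to camera coordinates, as OpenCV has them. Camera axes: x right, y down, z forward; pixel columns grow to the right and rows downward; lengths in m; the calibration is good to about 2 mm. A picture is of the moment at which its call begins.
- r.close_job(): hands the job in, once; it reports no verdict.
The state is a dict: "time_s": time; "joints": joint angles; "qd": joint speeds; "joint_torque": joint torques, N m; "tcp_pos": TCP position; "eef_rot": TCP orientation; "contact_force": force on the tool from outside, world axes, zero at the start; "moment": the same for the moment, N m; "gripper_width": finger opening in m.
Only numpy, scipy, OpenCV 4.12 (cv2) and the standard library are available. Lean on these libraries where they do the work, as an engineer would, in place of code of your own. Each camera call takes 0.05 s, during which the arm holds its last target.

## Working session

There is one attempt and no reset: what is moved stays moved. The work goes in short steps, Python scripts to look and compute and a tool call to move; the robot and the scene stay as the last step left them, time stands still between calls to the robot, and variables do not carry over. Pictures are saved under pics/ and viewed, and the job is handed in when it is done.

Besides the shell and the picture viewer there is one more tool, called by a JSON object that holds its "api" and its "payload", one argument or row to a line. apply_moves: Moves the arm, as the interface text tells. Shift numbers are shares of 0.1 m and turn numbers shares of 1.5 rad, none past 1 either way. Its arguments: {"type":"object","properties":{"slide":{"type":"array"},"turn":{"type":"array"},"jaw":{"type":"array"},"newtons":{"type":"number"}},"required":["slide","turn","jaw"]}

```bash
ls; mkdir -p pics; cat > h.py <<'E'
import numpy as np, cv2
from plant import r
def cap(n,f=None):
    c=r.capture(n)
    if f: cv2.imwrite('pics/'+f,c['pixels'])
    np.savez('pics/'+(f or n)+'.npz',**c)
    return c
def load(f): return dict(np.load('pics/'+f+'.npz'))
def ray(c,u,v):
    R,_=cv2.Rodrigues(np.array(c['rvec'],float)); t=np.array(c['tvec'],float).ravel()
    d=R.T@np.array([(u-c['cx'])/c['fx'],(v-c['cy'])/c['fy'],1.]); return -R.T@t,d
def onz(c,u,v,z):
    o,d=ray(c,u,v); return o+d*(z-o[2])/d[2]
def dep(c,u,v):
    o,d=ray(c,u,v); return o+d*float(c['depth'][int(round(v)),int(round(u))])
def cloud(c):
    R,_=cv2.Rodrigues(np.array(c['rvec'],float)); t=np.array(c['tvec'],float).ravel()
    v,u=np.mgrid[:384,:512]; d=np.stack([(u-c['cx'])/c['fx'],(v-c['cy'])/c['fy'],np.ones_like(u,float)],-1)*c['depth'][...,None]
    return (d-t)@R
def proj(c,p):
    q,_=cv2.projectPoints(np.array(p,float).reshape(-1,1,3),np.array(c['rvec'],float),np.array(c['tvec'],float),np.array([[c['fx'],0,c['cx']],[0,c['fy'],c['cy']],[0,0,1]],float),None); return q[:,0]
E
python3 - <<'E'
from h import *
for n in ['side','top','wrist']:
    c=cap(n,n+'0.png'); o,d=ray(c,256,192); print(n,o,d,c['fx'])
print(r.get_state())
E
```

```text
pics
side [0.38931792 0.45627956 0.59104184] [ 0.25835429 -0.64509616 -0.71921485] 353.30103654901455
top [0.39911201 0.01390159 0.96023697] [ 0.18797057  0.01156337 -0.98212465] 417.48075527937743
wrist [ 0.24147574 -0.6329413   0.3851746 ] [ 0.22750704  0.10818892 -0.96778618] 320.7531402138052
{'time_s': 0.15, 'joints': array([-4.68043938e+01,  2.05833855e+01,  6.48440493e-01, -1.33138624e-02,
       -7.01351989e+01, -1.65069996e+01]), 'qd': array([ 0.06957953, -0.09359386,  0.21783745,  0.00662715,  0.11381742,
       -0.00344286]), 'joint_torque': array([-5.63365938e-04, -5.83277678e+01,  2.93291867e+01,  7.00104117e+00,
        8.83346947e-03, -8.37168500e-05]), 'tcp_pos': array([ 0.30297904, -0.60276909,  0.20134639]), 'eef_rot': array([ 1.79929190e+02, -7.93004469e-03, -1.53315920e+02]), 'contact_force': array([ 0.87376653, -0.20282229,  0.87080131]), 'moment': array([-0.01527566,  0.04427861, -0.06054396]), 'gripper_width': 0.08773377230745676}
```

View pics/side0.png

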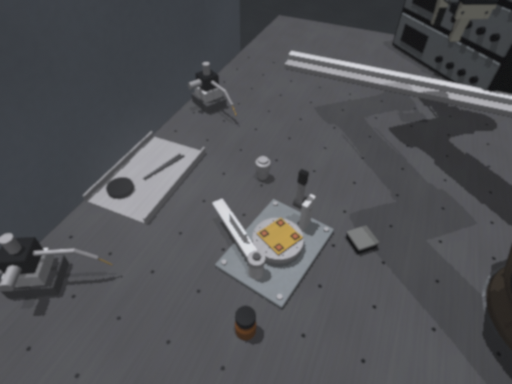

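View pics/top0.png

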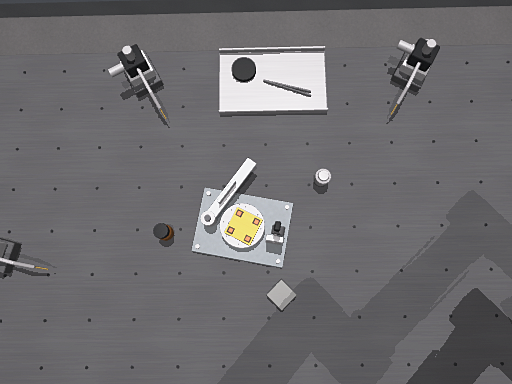

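```bash
python3 - <<'E'
from h import *
a=load('top0.png')['pixels'][145:315,145:345]; b=load('side0.png')['pixels'][150:345,190:390]
cv2.imwrite('pics/a.png',cv2.resize(a,None,fx=4,fy=3.5*4/3.5,interpolation=2)[:600]); cv2.imwrite('pics/b.png',cv2.resize(b,None,fx=3,fy=3,interpolation=2))
c=load('top0.png')
P=cloud(c); 
for u,v in [(207,218),(251,163),(230,190),(277,233),(277,225),(242,227),(205,240),(281,295),(323,177),(163,231)]: print(u,v,P[v,u].round(4))
E
```

```text
207 218 [0.5145 0.1307 0.0695]
251 163 [0.6378 0.0347 0.0581]
230 190 [0.5766 0.0815 0.0614]
277 233 [ 0.4785 -0.0185  0.0841]
277 225 [ 0.4875 -0.0162  0.1557]
242 227 [0.4963 0.0566 0.0463]
205 240 [0.4718 0.1425 0.0117]
281 295 [ 0.3487 -0.0263  0.0198]
323 177 [ 0.6029 -0.124   0.0578]
163 231 [0.4895 0.2285 0.055 ]
```

View pics/a.png

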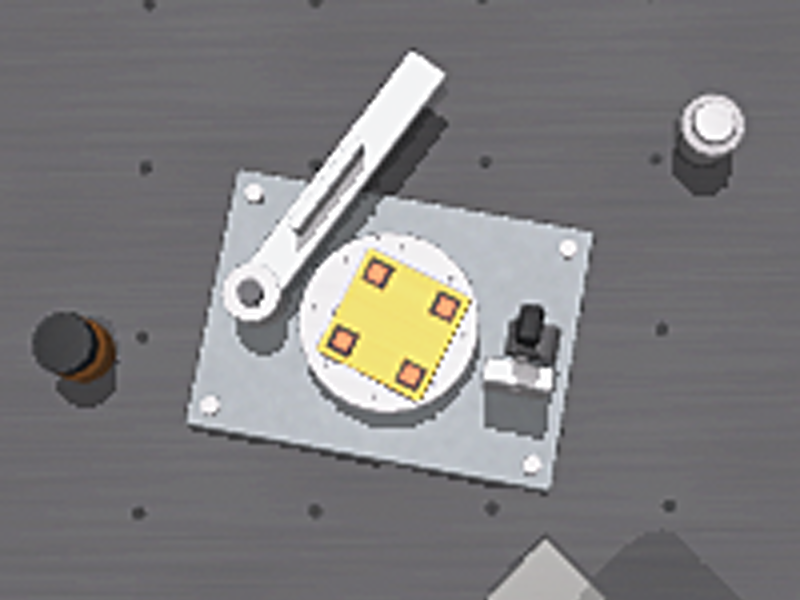

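View pics/b.png

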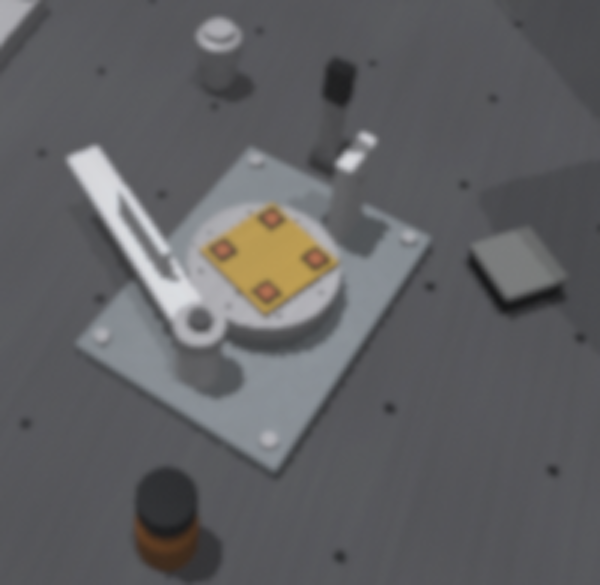

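View pics/wrist0.png

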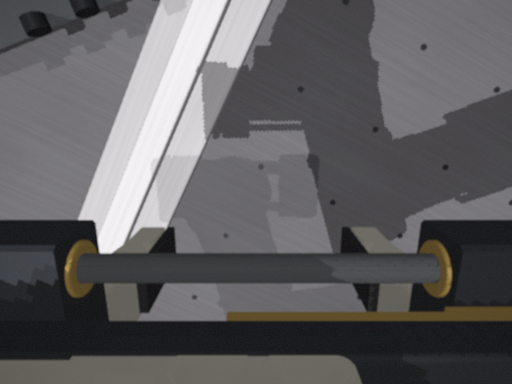

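```bash
python3 - <<'E'
from h import *
for n in ['top','side']:
    c=load(n+'0.png'); P=cloud(c)
    near=(np.hypot(P[...,0]-.5,P[...,1]-.055)<.2)&(c['depth']>0)
    m=near&(P[...,2]>.006)&(P[...,2]<.018)
    m8=cv2.morphologyEx(m.astype(np.uint8),cv2.MORPH_OPEN,np.ones((3,3)))
    k,l,s,_=cv2.connectedComponentsWithStats(m8); i=1+np.argmax(s[1:,4]); q=P[l==i]
    rect=cv2.minAreaRect((q[:,:2]*1000).astype(np.float32)); print(n,'plate',rect,q[:,2].mean())
    m=near&(abs(P[...,2]-.040)<.0025)&(np.hypot(P[...,0]-.497,P[...,1]-.056)<.07); q=P[m]
    print('chuck',cv2.minEnclosingCircle((q[:,:2]*1000).astype(np.float32)),len(q))
    hsv=cv2.cvtColor(c['pixels'],cv2.COLOR_BGR2HSV)
    m=near&(hsv[...,1]>100)&(np.hypot(P[...,0]-.497,P[...,1]-.056)<.06); q=P[m]
    print('carrier',cv2.minAreaRect((q[:,:2]*1000).astype(np.float32)),np.median(q[:,2]))
    m=near&(P[...,2]>.052)&(P[...,1]>.015)&(P[...,1]<.17)&(P[...,0]<.68)&(np.hypot(P[...,0]-.4895,P[...,1]-.2285)>.05); q=P[m]
    print('bar',cv2.minAreaRect((q[:,:2]*1000).astype(np.float32)),np.percentile(q[:,2],[5,50,90,99]))
    fin=P[near&(P[...,2]>.075)&(P[...,1]>.03)&(P[...,1]<.15)]; print('fin',len(fin),fin.mean(0) if len(fin) else 0, fin.max(0) if len(fin) else 0, cv2.minAreaRect((fin[:,:2]*1000).astype(np.float32)) if len(fin) else 0)
    lv=P[near&(P[...,2]>.075)&(P[...,1]<.02)]; print('lever',len(lv)); 
    for z0 in np.arange(.08,.17,.01):
        w=lv[(lv[:,2]>z0)&(lv[:,2]<=z0+.01)]
        if len(w): print(z0,len(w),w.mean(0).round(4),w[:,:2].min(0).round(4),w[:,:2].max(0).round(4))
E
```

```text
top plate ((501.88336181640625, 57.87690734863281), (210.31942749023438, 150.00123596191406), 78.83023834228516) 0.011704999670128034
chuck ((484.1018981933594, 59.56307601928711), 67.21871185302734) 713
carrier ((499.3655090332031, 54.13089370727539), (63.01226806640625, 62.5137825012207), 62.30393981933594) 0.04488184246204858
bar ((573.498291015625, 85.38908386230469), (30.960004806518555, 176.74160766601562), 51.58906173706055) [0.05484129 0.05866267 0.07750741 0.08544749]
fin 95 [0.57112842 0.08871502 0.08255564] [0.5966588  0.10773543 0.08902868] ((571.8226928710938, 88.88079071044922), (6.699245452880859, 59.66901397705078), 52.3695182800293)
lever 248
0.08 65 [ 0.4788 -0.0207  0.0843] [ 0.4593 -0.0336] [0.4932 0.0047]
0.09 91 [ 0.4679 -0.0117  0.0918] [ 0.4591 -0.0284] [0.4801 0.0049]
0.09999999999999999 2 [ 0.4809 -0.0127  0.1044] [ 0.4808 -0.0137] [ 0.481  -0.0117]
0.11999999999999998 1 [ 0.4784 -0.0149  0.13  ] [ 0.4784 -0.0149] [ 0.4784 -0.0149]
0.12999999999999998 3 [ 0.4786 -0.0154  0.1342] [ 0.478  -0.0187] [ 0.4797 -0.0107]
0.13999999999999996 3 [ 0.4788 -0.0157  0.14
[... 744 characters left out ...]
92969, 59.12984085083008), 53.01634216308594)
lever 485
0.08 98 [ 0.4769 -0.0106  0.0844] [ 0.4595 -0.0297] [0.4972 0.0065]
0.09 114 [ 0.4734 -0.0127  0.093 ] [ 0.4606 -0.0312] [0.4951 0.0057]
0.09999999999999999 28 [ 0.4866 -0.0146  0.1056] [ 0.4806 -0.0192] [ 0.4939 -0.0117]
0.10999999999999999 28 [ 0.4878 -0.0144  0.1152] [ 0.4808 -0.017 ] [ 0.4952 -0.0119]
0.11999999999999998 25 [ 0.4875 -0.0142  0.1243] [ 0.4808 -0.0199] [ 0.4954 -0.0121]
0.12999999999999998 43 [ 0.4864 -0.013   0.1352] [ 0.4785 -0.0193] [ 0.497 -0.01 ]
0.13999999999999996 40 [ 0.487  -0.0128  0.1453] [ 0.4789 -0.0179] [ 0.4959 -0.0101]
0.14999999999999997 61 [ 0.4873 -0.0159  0.1546] [ 0.4788 -0.0233] [ 0.4962 -0.0107]
```

```bash
cat >> h.py <<'E'
import sys
def plan(target,yaw):
    s=r.get_state(); p=s['tcp_pos']; e=s['eef_rot']; y=np.radians(e[2])
    d=np.array(target)-p; tx=np.array([np.cos(y),np.sin(y),0]); ty=np.array([np.sin(y),-np.cos(y),0])
    print('t',s['time_s'],'pos',p.round(4),'rpy',e.round(2),'F',s['contact_force'].round(1),'w',s['gripper_width'])
    dy=(yaw-e[2]+180)%360-180
    print('slide total(scale)',(np.array([d@tx,d@ty,-d[2]])/.1).round(3),'turn z total',round(-np.radians(dy)/1.5,3))
O=np.array([.502,.0573]); YF=np.radians(-11.17)
X=np.array([np.cos(YF),np.sin(YF)]); Y=np.array([-np.sin(YF),np.cos(YF)])
def fx(x,y): return O+x*X+y*Y
E
python3 - <<'E'
from h import *
P=cloud(load('side0.png'))
for u,v in [(300,62),(400,80),(500,100),(350,85)]: print(P[v,u].round(3))
P=cloud(load('wrist0.png'))
for u,v in [(200,60),(170,150),(240,60)]: print(P[v,u].round(3))
a=1.11; pv=fx(0,.075); b=np.sin(a)*X-np.cos(a)*Y; n=np.cos(a)*X+np.sin(a)*Y
t=pv+.062*b+.045*n; print(t,np.degrees(np.arctan2(b[1],b[0])))
plan([*t,.2],-37.6)
E
```

```text
[ 0.701 -0.701  0.021]
[ 0.364 -0.702  0.028]
[ 0.071 -0.707  0.026]
[ 0.51  -0.651  0.002]
[ 0.226 -0.706  0.04 ]
[ 0.327 -0.701  0.021]
[ 0.206 -0.672  0.022]
[0.59310861 0.12874113] -37.571684740478624
t 0.15 pos [ 0.303  -0.6028  0.2013] rpy [ 1.7993e+02 -1.0000e-02 -1.5332e+02] F [ 0.9 -0.2  0.9] w 0.08773377230745676
slide total(scale) [-5.877  5.233  0.013] turn z total -1.346
```

{"api": "apply_moves", "payload": {
  "slide": [
    [0, 0, 0],
    [0, 0, 0],
    [0, 0, 0],
    [0, 0, 0],
    [0, 0, 0],
    [0, 0, 0],
    [0, 0, 0]
  ],
  "turn": [
    [0, 0, -0.099],
    [0, 0, -0.099],
    [0, 0, -0.099],
    [0, 0, -0.099],
    [0, 0, -0.099],
    [0, 0, -0.099],
    [0, 0, -0.099]
  ],
  "jaw": [1, 1, 1, 1, 1, 1, 1],
  "newtons": 20
}}

```text
time_s: 0.85
tcp_pos: [0.303, -0.6029, 0.2016]
eef_rot: [180.0, 0.0, -93.4]
contact_force: [-0.4, -0.5, 0.4]
gripper_width: 0.0372
```

{"api": "apply_moves", "payload": {
  "slide": [
    [0, 0, 0],
    [0, 0, 0],
    [0, 0, 0],
    [0, 0, 0],
    [0, 0, 0],
    [0, 0, 0],
    [0, 0, 0],
    [0, 0, 0]
  ],
  "turn": [
    [0, 0, -0.099],
    [0, 0, -0.099],
    [0, 0, -0.099],
    [0, 0, -0.099],
    [0, 0, -0.099],
    [0, 0, -0.099],
    [0, 0, -0.053],
    [0, 0, 0]
  ],
  "jaw": [1, 1, 1, 1, 1, 1, 1, 1]
}}

```text
time_s: 1.65
tcp_pos: [0.303, -0.6029, 0.2017]
eef_rot: [-180.0, 0.0, -38.1]
contact_force: [0.5, -0.0, 0.3]
gripper_width: 0.0007
```

```bash
python3 - <<'E'
from h import *
plan([.5931,.1287,.2],-37.6)
E
```

```text
t 1.65 pos [ 0.303  -0.6029  0.2017] rpy [-1.7999e+02  4.0000e-02 -3.8090e+01] F [ 0.5 -0.   0.3] w 0.0006845606545614308
slide total(scale) [-2.23  -7.547  0.017] turn z total -0.006
```

{"api": "apply_moves", "payload": {
  "slide": [
    [-0.12, -0.4, 0],
    [-0.12, -0.4, 0],
    [-0.12, -0.4, 0],
    [-0.12, -0.4, 0],
    [-0.12, -0.4, 0],
    [-0.12, -0.4, 0],
    [-0.12, -0.4, 0],
    [-0.12, -0.4, 0]
  ],
  "turn": [
    [0, 0, 0],
    [0, 0, 0],
    [0, 0, 0],
    [0, 0, 0],
    [0, 0, 0],
    [0, 0, 0],
    [0, 0, 0],
    [0, 0, 0]
  ],
  "jaw": [1, 1, 1, 1, 1, 1, 1, 1]
}}

```text
time_s: 2.45
tcp_pos: [0.4256, -0.2905, 0.2022]
eef_rot: [-180.0, -0.0, -38.3]
contact_force: [1.0, -0.2, 0.9]
gripper_width: 0.0005
```

{"api": "apply_moves", "payload": {
  "slide": [
    [-0.12, -0.4, 0],
    [-0.12, -0.4, 0],
    [-0.12, -0.4, 0],
    [-0.12, -0.4, 0],
    [-0.12, -0.4, 0],
    [-0.12, -0.4, 0],
    [-0.12, -0.4, 0],
    [0, 0, 0]
  ],
  "turn": [
    [0, 0, 0],
    [0, 0, 0],
    [0, 0, 0],
    [0, 0, 0],
    [0, 0, 0],
    [0, 0, 0],
    [0, 0, 0],
    [0, 0, 0]
  ],
  "jaw": [1, 1, 1, 1, 1, 1, 1, 1]
}}

```text
time_s: 3.25
tcp_pos: [0.5337, -0.0164, 0.2018]
eef_rot: [-180.0, -0.0, -38.1]
contact_force: [-0.7, -0.1, -0.9]
gripper_width: 0.0003
```

```bash
python3 - <<'E'
from h import *
plan([.5931,.1287,.078],-37.6)
E
```

```text
t 3.25 pos [ 0.5337 -0.0164  0.2018] rpy [-1.7998e+02 -1.0000e-02 -3.8110e+01] F [-0.7 -0.1 -0.9] w 0.00034154281191538374
slide total(scale) [-0.428 -1.508  1.238] turn z total -0.006
```

{"api": "apply_moves", "payload": {
  "slide": [
    [-0.107, -0.377, 0],
    [-0.107, -0.377, 0],
    [-0.107, -0.377, 0],
    [-0.107, -0.377, 0],
    [0, 0, 0],
    [0, 0, 0.2],
    [0, 0, 0.2],
    [0, 0, 0]
  ],
  "turn": [
    [0, 0, 0],
    [0, 0, 0],
    [0, 0, 0],
    [0, 0, 0],
    [0, 0, 0],
    [0, 0, 0],
    [0, 0, 0],
    [0, 0, 0]
  ],
  "jaw": [1, 1, 1, 1, 1, 1, 1, 1]
}}

```text
time_s: 4.05
tcp_pos: [0.5896, 0.1239, 0.1592]
eef_rot: [179.7, 0.2, -38.3]
contact_force: [-0.9, 0.5, 0.5]
gripper_width: 0.0004
```

```bash
python3 - <<'E'
from h import *
plan([.5931,.1287,.078],-37.6)
c=cap('wrist','w1.png'); c2=cap('top','t1.png')
E
```

```text
t 4.05 pos [0.5896 0.1239 0.1592] rpy [ 1.7974e+02  1.6000e-01 -3.8300e+01] F [-0.9  0.5  0.5] w 0.0003755147908643023
slide total(scale) [-0.003 -0.059  0.812] turn z total -0.008
```

View pics/w1.png

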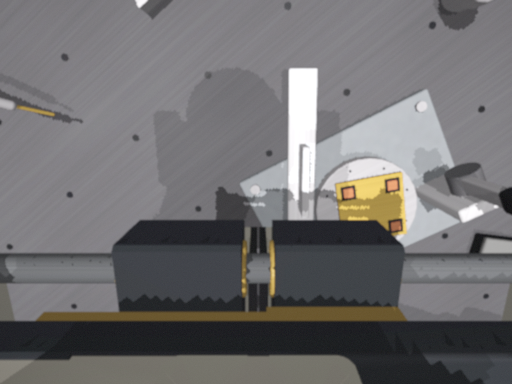

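View pics/t1.png

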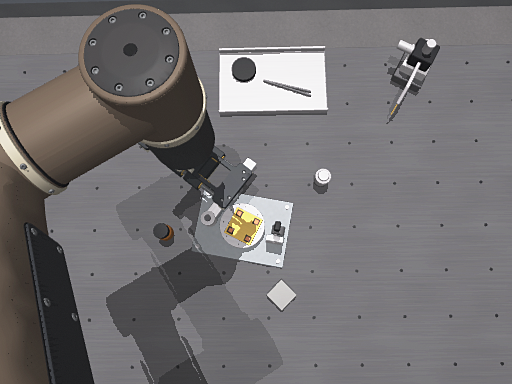

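{"api": "apply_moves", "payload": {
  "slide": [
    [0, -0.06, 0],
    [0, 0, 0.2],
    [0, 0, 0.2],
    [0, 0, 0.2],
    [0, 0, 0.2],
    [0, 0, 0],
    [0, 0, 0]
  ],
  "turn": [
    [0, 0, -0.008],
    [0, 0, 0],
    [0, 0, 0],
    [0, 0, 0],
    [0, 0, 0],
    [0, 0, 0],
    [0, 0, 0]
  ],
  "jaw": [1, 1, 1, 1, 1, 1, 1]
}}

```text
time_s: 4.85
tcp_pos: [0.5962, 0.1299, 0.0831]
eef_rot: [-180.0, -0.0, -37.4]
contact_force: [0.2, 0.4, 0.8]
gripper_width: 0.0006
```

```bash
python3 - <<'E'
from h import *
plan([.5931,.1287,.078],-37.6)
c=cap('side','s2.png'); cv2.imwrite('pics/s2c.png',cv2.resize(c['pixels'][150:345,150:350],None,fx=3,fy=3,interpolation=2))
E
```

```text
t 4.85 pos [0.5962 0.1299 0.0831] rpy [-1.7997e+02 -4.0000e-02 -3.7440e+01] F [0.2 0.4 0.8] w 0.0006198517486812656
slide total(scale) [-0.017  0.029  0.051] turn z total 0.002
```

View pics/s2c.png

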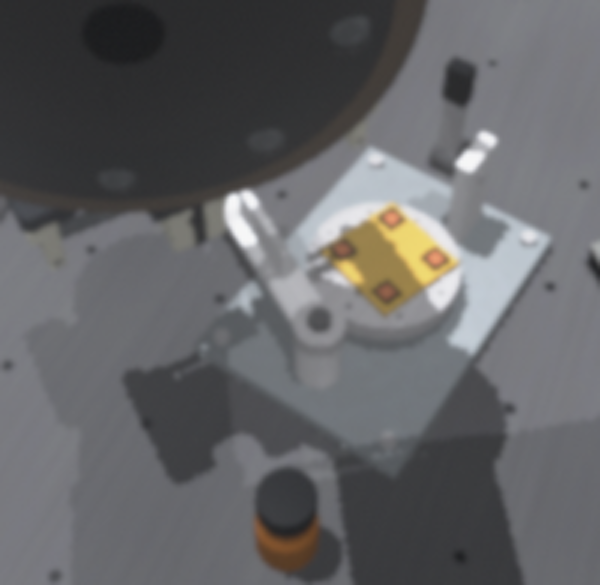

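{"api": "apply_moves", "payload": {
  "slide": [
    [0, 0, 0.05],
    [0, 0.07, 0],
    [0, 0.07, 0],
    [0, 0.06, 0],
    [0, 0, 0]
  ],
  "turn": [
    [0, 0, 0],
    [0, 0, 0],
    [0, 0, 0],
    [0, 0, 0],
    [0, 0, 0]
  ],
  "jaw": [1, 1, 1, 1, 1]
}}

```text
time_s: 5.4
tcp_pos: [0.5826, 0.113, 0.0774]
eef_rot: [-180.0, 0.0, -37.5]
contact_force: [-0.1, -1.0, 0.5]
gripper_width: 0.0005
```

{"api": "apply_moves", "payload": {
  "slide": [
    [0, 0.03, 0],
    [0, 0.03, 0],
    [0, 0, 0]
  ],
  "turn": [
    [0, 0, 0],
    [0, 0, 0],
    [0, 0, 0]
  ],
  "jaw": [1, 1, 1]
}}

```text
time_s: 5.7
tcp_pos: [0.5794, 0.1088, 0.0771]
eef_rot: [180.0, 0.0, -37.5]
contact_force: [-0.1, 0.2, 0.4]
gripper_width: 0.0004
```

{"api": "apply_moves", "payload": {
  "slide": [
    [0.021, 0.063, 0],
    [0.021, 0.063, 0],
    [0.021, 0.063, 0],
    [0, 0, 0]
  ],
  "turn": [
    [0, 0, 0.0667],
    [0, 0, 0.0667],
    [0, 0, 0.0667],
    [0, 0, 0]
  ],
  "jaw": [1, 1, 1, 1]
}}

```text
time_s: 6.1
tcp_pos: [0.5709, 0.0906, 0.077]
eef_rot: [180.0, 0.0, -54.8]
contact_force: [0.2, -0.5, -0.2]
gripper_width: 0.0005
```

```bash
cat >> h.py <<'E'
def where():
    s=r.get_state(); d=s['tcp_pos'][:2]-fx(0,.075); y=np.radians(s['eef_rot'][2])
    b=np.array([np.cos(y),np.sin(y)]); n=np.array([-b[1],b[0]])
    print('t',s['time_s'],'a_tool',round(y-(YF-np.pi/2),3),'r',(d@b).round(4),'off',(d@n).round(4),'F',s['contact_force'].round(1),s['tcp_pos'].round(4),s['eef_rot'].round(1))
E
python3 - <<'E'
from h import *
where()
c=cap('side','s3.png'); cv2.imwrite('pics/s3c.png',cv2.resize(c['pixels'][150:345,190:390],None,fx=3,fy=3,interpolation=2))
E
```

```text
t 6.1 a_tool 0.81 r 0.0643 off 0.0212 F [ 0.2 -0.5 -0.2] [0.5709 0.0906 0.077 ] [180.    0.  -54.8]
```

View pics/s3c.png

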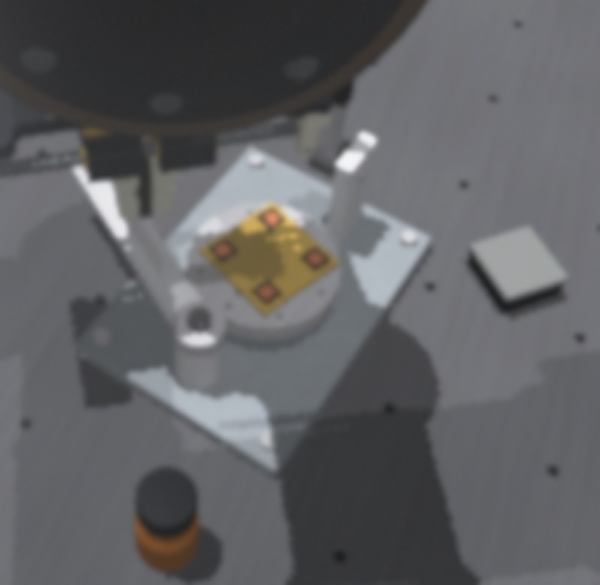

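```bash
python3 - <<'E'
from h import *
c=load('s3.png'); P=cloud(c); pv=fx(0,.075)
q=P[(c['depth']>0)&(P[...,2]>.054)&(P[...,2]<.062)]; d=q[:,:2]-pv; rr=np.hypot(*d.T); d=d[(rr>.03)&(rr<.17)]
f=d@np.c_[X,Y]; a=np.arctan2(f[:,0],-f[:,1]); rr=np.hypot(*d.T)
for lo in np.arange(.03,.17,.02):
    k=(rr>lo)&(rr<lo+.02); print(lo.round(2),k.sum(),np.percentile(a[k],[2,50,98]).round(2) if k.sum() else '')
# finger points in tool frame
s=r.get_state(); p=s['tcp_pos']; y=np.radians(s['eef_rot'][2]); tx=np.array([np.cos(y),np.sin(y)]); ty=np.array([np.sin(y),-np.cos(y)])
for lo in np.arange(.062,.16,.008):
    m=(c['depth']>0)&(P[...,2]>lo)&(P[...,2]<lo+.008); e=P[m][:,:2]-p[:2]; e=e[np.hypot(*e.T)<.05]
    if len(e): print('z',lo.round(3),len(e),'x',(e@tx).min().round(4),(e@tx).max().round(4),'y',(e@ty).min().round(4),(e@ty).max().round(4))
E
```

```text
0.03 114 [0.79 1.17 1.43]
0.05 58 [0.89 1.22 1.32]
0.07 58 [-2.72  1.19  1.27]
0.09 257 [-2.84 -2.67  1.22]
0.11 194 [-2.83 -2.65  1.21]
0.13 50 [-0.18  1.15  1.2 ]
0.15 11 [-0.17 -0.16  1.18]
0.17 0 
z 0.062 34 x -0.0253 0.0188 y -0.0066 0.0119
z 0.07 38 x -0.0261 0.0104 y -0.004 0.0122
z 0.078 64 x -0.026 0.0097 y -0.004 0.0121
z 0.102 37 x -0.0125 0.001 y -0.0157 0.0145
z 0.11 49 x -0.0126 -0.0001 y -0.0158 0.0147
z 0.118 69 x -0.0129 -0.0023 y -0.0156 0.0164
z 0.126 51 x -0.0127 -0.0087 y -0.0167 0.0166
z 0.134 60 x -0.0126 -0.0082 y -0.0183 0.0181
z 0.142 20 x -0.0129 0.0084 y 0.0011 0.0078
z 0.15 5 x -0.0124 -0.0113 y 0.0042 0.0059
z 0.158 1 x -0.0029 -0.0029 y 0.0043 0.0043
```

```bash
python3 - <<'E'
from h import *
c=load('s3.png'); cv2.imwrite('pics/s3d.png',cv2.resize(c['pixels'][190:265,205:305],None,fx=8,fy=8,interpolation=cv2.INTER_NEAREST))
P=cloud(c)
for v in range(200,240,3): print(v,[tuple((P[v,u]*1000).round().astype(int)) for u in range(228,252,4)])
s=r.get_state();p=s['tcp_pos']; print(proj(c,[p,p-[0,0,.014],p+[0,0,.03]]), r.tips_ahead)
E
```

```text
200 [(np.int64(566), np.int64(131), np.int64(191)), (np.int64(560), np.int64(128), np.int64(191)), (np.int64(554), np.int64(126), np.int64(191)), (np.int64(552), np.int64(116), np.int64(182)), (np.int64(544), np.int64(119), np.int64(189)), (np.int64(389), np.int64(456), np.int64(591))]
203 [(np.int64(564), np.int64(134), np.int64(187)), (np.int64(559), np.int64(131), np.int64(187)), (np.int64(554), np.int64(127), np.int64(185)), (np.int64(561), np.int64(98), np.int64(153)), (np.int64(544), np.int64(119), np.int64(182)), (np.int64(538), np.int64(116), np.int64(182))]
206 [(np.int64(565), np.int64(133), np.int64(180)), (np.int64(560), np.int64(130), np.int64(179)), (np.int64(555), np.int64(126), np.int64(177)), (np.int64(562), np.int64(96), np.int64(143)), (np.int64(544), np.int64(119), np.int64(175)), (np.int64(538), np.int64(117), np.int64(175))]
209 [(np.int64(565), np.int64(134), np.int64(173)), (np.int64(573), np.int64(106), np.int64(141)), (np.int64(567), np.int64(101), np.int64(138)), (np.int64(561), np.int64(98), np.int64(138)), (np.int64(556), np.int64(93), np.int64(135)), (np
[... 2205 characters left out ...]
int64(84)), (np.int64(567), np.int64(50), np.int64(10))]
236 [(np.int64(605), np.int64(67), np.int64(1)), (np.int64(597), np.int64(64), np.int64(1)), (np.int64(571), np.int64(98), np.int64(57)), (np.int64(562), np.int64(99), np.int64(63)), (np.int64(550), np.int64(107), np.int64(79)), (np.int64(563), np.int64(58), np.int64(12))]
239 [(np.int64(601), np.int64(74), np.int64(1)), (np.int64(594), np.int64(71), np.int64(1)), (np.int64(568), np.int64(104), np.int64(56)), (np.int64(560), np.int64(102), np.int64(58)), (np.int64(550), np.int64(107), np.int64(70)), (np.int64(547), np.int64(96), np.int64(57))]
[[237.05331114 226.42622135]
 [237.18714441 231.09085873]
 [236.75219138 215.93096527]] 0.014
```

View pics/s3d.png

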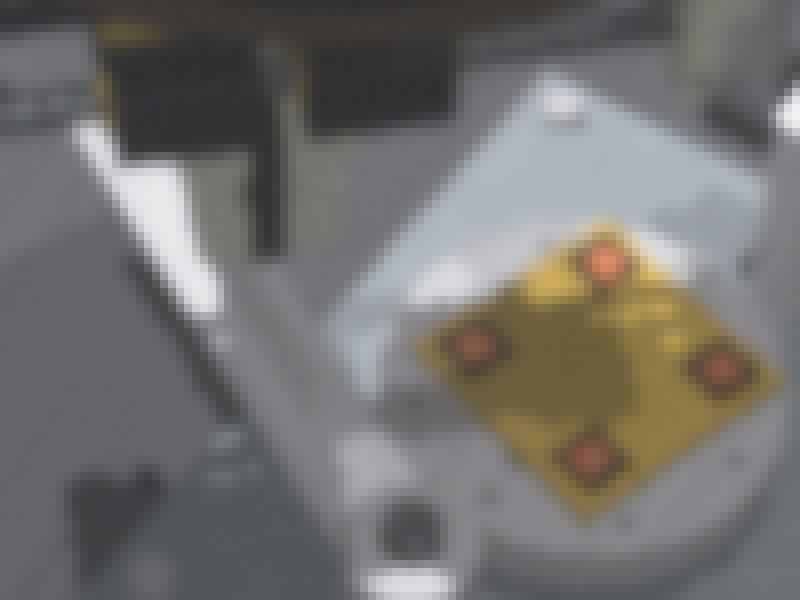

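```bash
python3 - <<'E'
from h import *
c=load('w1.png');P=cloud(c)
for u,v in [(303,100),(303,180),(370,215),(60,130),(260,190),(180,270),(256,240)]: print(u,v,P[v,u].round(4))
c=cap('wrist','w3.png');P=cloud(c)
o,d=ray(c,256,192); print(o,d)
s=r.get_state();p=s['tcp_pos']; print(p,proj(c,[p,p-[0,0,.014]]))
where()
E
```

```text
303 100 [0.6258 0.0471 0.0598]
303 180 [0.5766 0.0876 0.0854]
370 215 [0.4974 0.0577 0.0469]
60 130 [0.7545 0.2569 0.0011]
260 190 [0.5764 0.1315 0.012 ]
180 270 [0.6278 0.1193 0.2745]
256 240 [0.5981 0.1199 0.2016]
[0.61225757 0.03547452 0.26105487] [-0.14228121  0.20730667 -0.96791238]
[0.5714923  0.0911732  0.07713549] [[258.85853635 225.74265785]
 [258.76551807 218.15815505]]
t 6.2 a_tool 0.815 r 0.0642 off 0.0217 F [-0.4  0.7 -0.1] [0.5715 0.0912 0.0771] [-180.    -0.   -54.5]
```

View pics/w3.png

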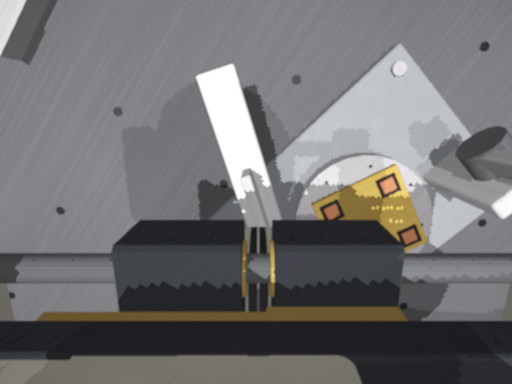

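{"api": "apply_moves", "payload": {
  "slide": [
    [-0.027, -0.061, 0],
    [-0.027, -0.061, 0],
    [-0.027, -0.061, 0],
    [0, -0.08, 0],
    [0, -0.08, 0],
    [0, 0, 0]
  ],
  "turn": [
    [0, 0, -0.0667],
    [0, 0, -0.0667],
    [0, 0, -0.0667],
    [0, 0, 0],
    [0, 0, 0],
    [0, 0, 0]
  ],
  "jaw": [1, 1, 1, 1, 1, 1]
}}

```text
time_s: 6.8
tcp_pos: [0.5903, 0.1227, 0.0769]
eef_rot: [-180.0, -0.0, -37.5]
contact_force: [-0.0, 0.1, -0.7]
gripper_width: 0.0003
```

```bash
python3 - <<'E'
from h import *
where()
c=cap('side','s4.png'); cv2.imwrite('pics/s4d.png',cv2.resize(c['pixels'][180:255,195:295],None,fx=8,fy=8,interpolation=cv2.INTER_NEAREST))
P=cloud(c)
s=r.get_state(); p=s['tcp_pos']; y=np.radians(s['eef_rot'][2]); tx=np.array([np.cos(y),np.sin(y)]); ty=np.array([np.sin(y),-np.cos(y)])
for lo in np.arange(.06,.16,.006):
    m=(c['depth']>0)&(P[...,2]>lo)&(P[...,2]<lo+.006); e=P[m][:,:2]-p[:2]; e=e[np.hypot(*e.T)<.03]
    if len(e): print('z',lo.round(3),len(e),'x',(e@tx).min().round(4),(e@tx).max().round(4),'y',(e@ty).min().round(4),(e@ty).max().round(4))
print(proj(c,[p,p-[0,0,.014],p+[0,0,.03]]))
E
```

```text
t 6.8 a_tool 1.111 r 0.0635 off 0.0384 F [-0.   0.1 -0.7] [0.5903 0.1227 0.0769] [-180.    -0.   -37.5]
z 0.06 1 x -0.001 -0.001 y 0.0266 0.0266
z 0.096 1 x -0.0078 -0.0078 y 0.0008 0.0008
z 0.102 24 x -0.0117 0.0064 y -0.017 0.015
z 0.108 50 x -0.0123 0.0059 y -0.0174 0.0151
z 0.114 43 x -0.0121 0.0007 y -0.0172 0.0135
z 0.12 45 x -0.0126 0.0 y -0.0174 0.014
z 0.126 33 x -0.0127 -0.0082 y -0.0184 0.0155
z 0.132 14 x -0.0115 -0.0098 y -0.0188 -0.0043
[[220.3820243  235.69214248]
 [220.77728166 240.32082892]
 [219.49168347 225.26574994]]
```

View pics/s4d.png

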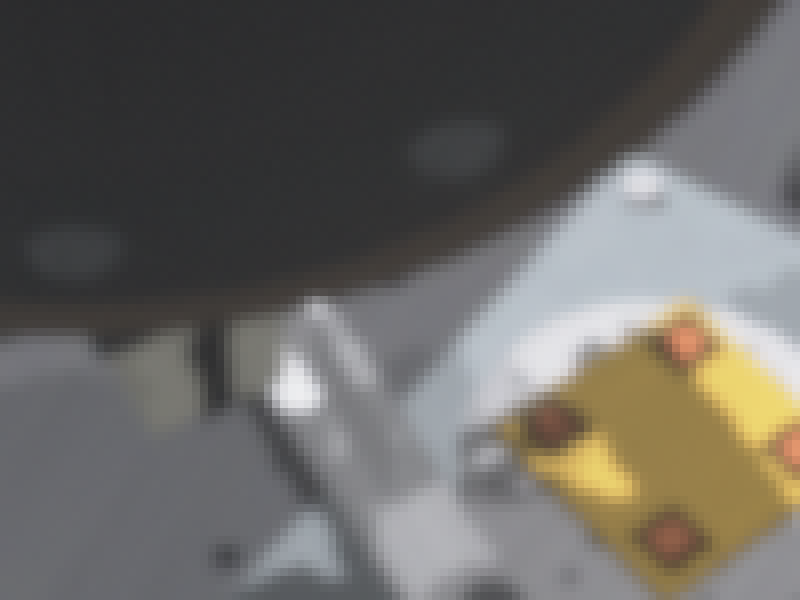

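{"api": "apply_moves", "payload": {
  "slide": [
    [0, 0, 0.1],
    [0, 0, 0.1],
    [0, 0, 0.12],
    [0, 0, 0],
    [0, 0, 0]
  ],
  "turn": [
    [0, 0, 0],
    [0, 0, 0],
    [0, 0, 0],
    [0, 0, 0],
    [0, 0, 0]
  ],
  "jaw": [1, 1, 1, 1, 1]
}}

```text
time_s: 7.35
tcp_pos: [0.5891, 0.1214, 0.0444]
eef_rot: [179.9, 0.0, -37.5]
contact_force: [0.9, -0.7, -0.4]
gripper_width: 0.0004
```

```bash
cat >> h.py <<'E'
def fing(c):
    P=cloud(c); s=r.get_state(); p=s['tcp_pos']; y=np.radians(s['eef_rot'][2]); tx=np.array([np.cos(y),np.sin(y)]); ty=np.array([np.sin(y),-np.cos(y)])
    for lo in np.arange(.058,.12,.005):
        m=(c['depth']>0)&(P[...,2]>lo)&(P[...,2]<lo+.005); e=P[m][:,:2]-p[:2]; e=e[np.hypot(*e.T)<.03]
        if len(e): print('z',lo.round(3),len(e),'x',(e@tx).min().round(4),(e@tx).max().round(4),'y',(e@ty).min().round(4),(e@ty).max().round(4))
E
python3 - <<'E'
from h import *
where()
c=cap('side','s5.png'); cv2.imwrite('pics/s5d.png',cv2.resize(c['pixels'][180:255,195:295],None,fx=8,fy=8,interpolation=cv2.INTER_NEAREST))
fing(c)
E
```

```text
t 7.35 a_tool 1.112 r 0.0633 off 0.0367 F [ 0.9 -0.7 -0.4] [0.5891 0.1214 0.0444] [179.9   0.  -37.5]
```

View pics/s5d.png

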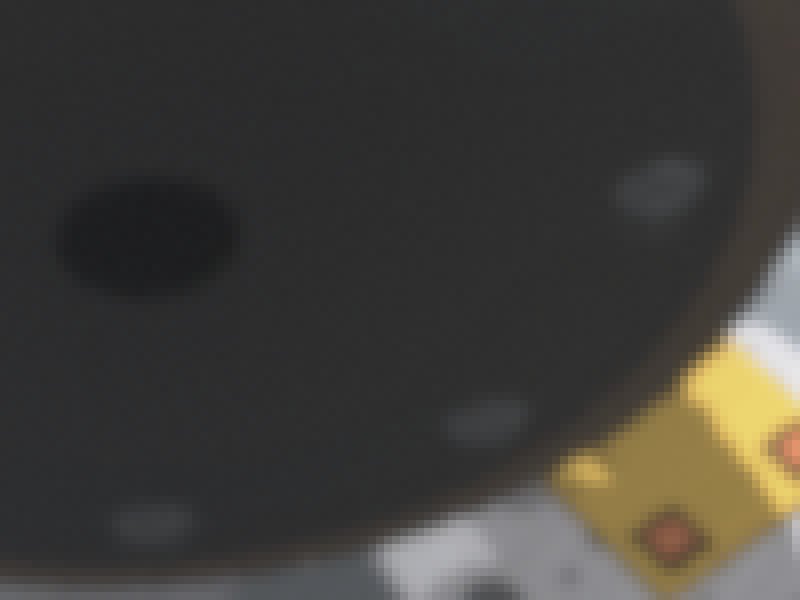

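{"api": "apply_moves", "payload": {
  "slide": [
    [0, 0.06, 0],
    [0, 0.06, 0],
    [0, 0.06, 0],
    [0.016, 0.064, 0],
    [0.016, 0.064, 0],
    [0, 0, 0]
  ],
  "turn": [
    [0, 0, 0],
    [0, 0, 0],
    [0, 0, 0],
    [0, 0, 0.0667],
    [0, 0, 0.0667],
    [0, 0, 0]
  ],
  "jaw": [1, 1, 1, 1, 1, 1]
}}

```text
time_s: 8.0
tcp_pos: [0.5723, 0.0951, 0.0455]
eef_rot: [-180.0, -0.0, -49.0]
contact_force: [-0.7, 0.8, 0.6]
gripper_width: 0.0003
```

```bash
python3 - <<'E'
from h import *
where()
c=cap('wrist','w6.png'); 
E
```

```text
t 8.0 a_tool 0.91 r 0.0636 off 0.0187 F [-0.7  0.8  0.6] [0.5723 0.0951 0.0455] [-180.   -0.  -49.]
```

View pics/w6.png

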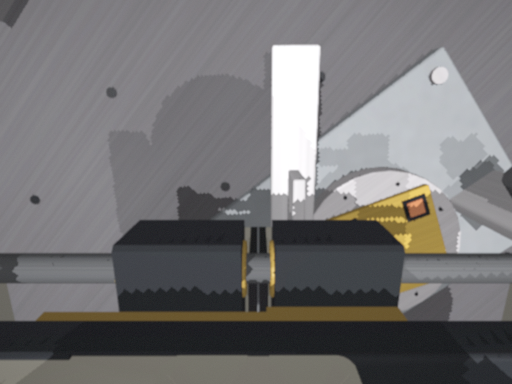

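{"api": "apply_moves", "payload": {
  "slide": [
    [0.016, 0.064, 0],
    [0.016, 0.064, 0],
    [0.016, 0.064, 0],
    [0.016, 0.064, 0],
    [0.016, 0.064, 0],
    [0.016, 0.064, 0],
    [0, 0, 0]
  ],
  "turn": [
    [0, 0, 0.0667],
    [0, 0, 0.0667],
    [0, 0, 0.0667],
    [0, 0, 0.0667],
    [0, 0, 0.0667],
    [0, 0, 0.0667],
    [0, 0, 0]
  ],
  "jaw": [1, 1, 1, 1, 1, 1, 1]
}}

```text
time_s: 8.75
tcp_pos: [0.5428, 0.07, 0.0453]
eef_rot: [-180.0, 0.0, -83.3]
contact_force: [-0.1, -0.4, 0.3]
gripper_width: 0.0006
```

```bash
python3 - <<'E'
from h import *
where()
c=cap('wrist','w7.png'); 
E
```

```text
t 8.75 a_tool 0.313 r 0.0636 off 0.019 F [-0.1 -0.4  0.3] [0.5428 0.07   0.0453] [-180.     0.   -83.3]
```

View pics/w7.png

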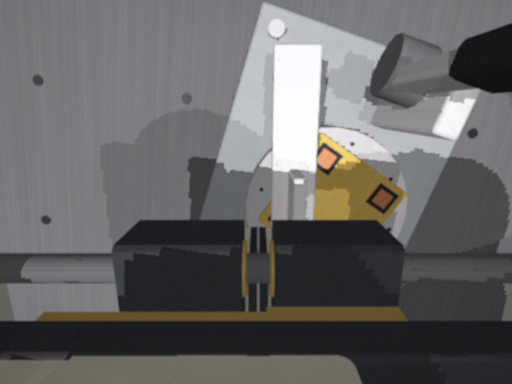

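{"api": "apply_moves", "payload": {
  "slide": [
    [0.008, 0.032, 0],
    [0.008, 0.032, 0],
    [0.008, 0.032, 0],
    [0.008, 0.032, 0],
    [0.008, 0.032, 0],
    [0, 0, 0]
  ],
  "turn": [
    [0, 0, 0.0333],
    [0, 0, 0.0333],
    [0, 0, 0.0333],
    [0, 0, 0.0333],
    [0, 0, 0.0333],
    [0, 0, 0]
  ],
  "jaw": [1, 1, 1, 1, 1, 1]
}}

```text
time_s: 9.4
tcp_pos: [0.5275, 0.0661, 0.0452]
eef_rot: [-180.0, 0.0, -97.4]
contact_force: [1.2, -0.3, -0.3]
gripper_width: 0.0004
```

{"api": "apply_moves", "payload": {
  "slide": [
    [0.003, 0.013, 0],
    [0.003, 0.013, 0],
    [0.003, 0.013, 0],
    [0, 0, 0]
  ],
  "turn": [
    [0, 0, 0.0133],
    [0, 0, 0.0133],
    [0, 0, 0.0133],
    [0, 0, 0]
  ],
  "jaw": [1, 1, 1, 1]
}}

```text
time_s: 9.8
tcp_pos: [0.5235, 0.0657, 0.0452]
eef_rot: [-180.0, 0.0, -101.1]
contact_force: [2.1, -0.9, 0.5]
gripper_width: 0.0005
```

```bash
python3 - <<'E'
from h import *
where()
c=cap('wrist','w8.png'); 
E
```

```text
t 9.8 a_tool 0.002 r 0.0627 off 0.0193 F [ 2.1 -0.9  0.5] [0.5235 0.0657 0.0452] [-180.     0.  -101.1]
```

View pics/w8.png

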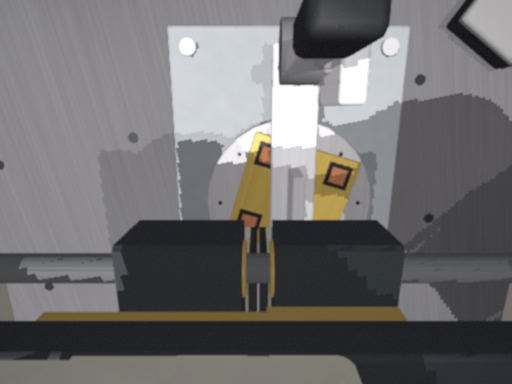

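{"api": "apply_moves", "payload": {
  "slide": [
    [0, 0.01, 0],
    [0, 0.01, 0],
    [0, 0, 0]
  ],
  "turn": [
    [0, 0, 0],
    [0, 0, 0],
    [0, 0, 0]
  ],
  "jaw": [1, 1, 1]
}}

```text
time_s: 10.15
tcp_pos: [0.5228, 0.0661, 0.0457]
eef_rot: [-179.9, 0.0, -101.0]
contact_force: [6.7, -4.9, -0.4]
gripper_width: 0.0001
```

{"api": "apply_moves", "payload": {
  "slide": [
    [0, 0.01, 0],
    [0, 0.01, 0],
    [0, 0, 0]
  ],
  "turn": [
    [0, 0, 0],
    [0, 0, 0],
    [0, 0, 0]
  ],
  "jaw": [1, 1, 1]
}}

```text
time_s: 10.45
tcp_pos: [0.522, 0.0665, 0.046]
eef_rot: [-179.7, 0.1, -101.0]
contact_force: [10.9, -7.6, -2.2]
gripper_width: 0.0002
```

{"api": "apply_moves", "payload": {
  "slide": [
    [0, -0.1, 0],
    [0, -0.1, 0],
    [0, 0, -0.2],
    [0, 0, -0.4],
    [0, 0, -0.4],
    [0, 0, -0.3],
    [0, 0, 0]
  ],
  "turn": [
    [0, 0, 0],
    [0, 0, 0],
    [0, 0, 0],
    [0, 0, 0],
    [0, 0, 0],
    [0, 0, 0],
    [0, 0, 0]
  ],
  "jaw": [1, 1, 1, 1, 1, 1, 1]
}}

```text
time_s: 11.15
tcp_pos: [0.5414, 0.0635, 0.1795]
eef_rot: [-179.7, 0.2, -101.0]
contact_force: [0.4, 0.6, -0.4]
gripper_width: 0.0003
```

```bash
cat >> h.py <<'E'
def bar(c):
    P=cloud(c); ok=(c['depth']>0)
    q=P[ok&(P[...,2]>.055)&(P[...,2]<.064)]; f=(q[:,:2]-fx(0,.075))@np.c_[X,Y]; k=(f[:,1]<-.02)&(f[:,1]>-.14)&(abs(f[:,0])<.06); f=f[k]
    for lo in np.arange(-.14,-.02,.02):
        g=f[(f[:,1]>lo)&(f[:,1]<lo+.02),0]
        if len(g)>4: print('bar y',lo.round(2),len(g),'x',np.percentile(g,[2,50,98]).round(4))
    q=P[ok&(P[...,2]>.078)&(P[...,2]<.088)]; f=(q[:,:2]-fx(0,.075))@np.c_[X,Y]; f=f[(f[:,1]<-.03)&(f[:,1]>-.11)&(abs(f[:,0])<.04)]
    if len(f)>9: print('fin',len(f),f.mean(0).round(4),'angle',np.polyfit(f[:,1],f[:,0],1)[0].round(3))
def lever(c):
    P=cloud(c); ok=(c['depth']>0)
    f=np.concatenate([(P[...,:2]-O)@np.c_[X,Y],P[...,2:]],-1)
    m=ok&(abs(f[...,0])<.012)&(f[...,1]<-.055)&(f[...,1]>-.175)&(f[...,2]>.09)
    q=f[m]
    for lo in np.arange(.09,.17,.01):
        w=q[(q[:,2]>lo)&(q[:,2]<=lo+.01)]
        if len(w): print('lev z',lo.round(2),len(w),w.mean(0).round(4),w.min(0).round(3),w.max(0).round(3))
E
python3 - <<'E'
from h import *
where()
for n in ['wrist','top','side']:
    c=cap(n,n[0]+'9.png'); print(n); bar(c); lever(c)
E
```

```text
t 11.15 a_tool 0.003 r 0.0614 off 0.0373 F [ 0.4  0.6 -0.4] [0.5414 0.0635 0.1795] [-179.7    0.2 -101. ]
wrist
bar y -0.14 603 x [-0.0124  0.0012  0.013 ]
bar y -0.12 557 x [-0.0099  0.002   0.0133]
bar y -0.1 339 x [-0.0101  0.0061  0.013 ]
bar y -0.08 322 x [-0.0102  0.0065  0.0133]
bar y -0.06 300 x [-0.0101  0.0059  0.0129]
bar y -0.04 368 x [-0.0102  0.0033  0.0132]
fin 495 [ 0.0017 -0.0719] angle 0.001
lev z 0.09 27 [ 0.0045 -0.0732  0.0954] [-0.004 -0.078  0.092] [ 0.009 -0.072  0.1  ]
lev z 0.1 23 [ 0.0082 -0.0747  0.1053] [ 0.006 -0.079  0.1  ] [ 0.009 -0.072  0.109]
lev z 0.11 3 [ 0.0083 -0.0727  0.1142] [ 0.008 -0.073  0.113] [ 0.008 -0.072  0.115]
lev z 0.12 1 [ 0.0103 -0.078   0.1298] [ 0.01  -0.078  0.13 ] [ 0.01  -0.078  0.13 ]
lev z 0.13 50 [ 0.007  -0.0727  0.1349] [-0.004 -0.081  0.13 ] [ 0.011 -0.07   0.139]
lev z 0.14 59 [ 0.0072 -0.0732  0.1446] [-0.004 -0.081  0.14 ] [ 0.011 -0.07   0.15 ]
lev z 0.15 627 [ 0.002  -0.0757  0.1565] [-0.008 -0.082  0.15 ] [ 0.011 -0.07   0.159]
top
bar y -0.14 91 x [-0.0118  0.      0.0111]
bar y -0.12 92 x [-0.0117 -0.0008  0.010
[... 922 characters left out ...]
 -0.0035  0.0116]
bar y -0.04 122 x [-0.0112 -0.0002  0.0119]
fin 111 [-0.0003 -0.0684] angle -0.002
lev z 0.09 29 [-0.0005 -0.0731  0.0953] [-0.007 -0.078  0.091] [ 0.008 -0.071  0.1  ]
lev z 0.1 30 [-0.0006 -0.0732  0.1055] [-0.006 -0.08   0.101] [ 0.007 -0.071  0.11 ]
lev z 0.11 28 [-0.0002 -0.0731  0.1152] [-0.006 -0.078  0.11 ] [ 0.007 -0.071  0.119]
lev z 0.12 26 [-0.0005 -0.0728  0.1247] [-0.008 -0.079  0.121] [ 0.008 -0.07   0.129]
lev z 0.13 41 [-0.0017 -0.0719  0.1352] [-0.009 -0.08   0.13 ] [ 0.009 -0.069  0.14 ]
lev z 0.14 21 [-0.0038 -0.0722  0.1437] [-0.008 -0.078  0.14 ] [ 0.006 -0.069  0.149]
lev z 0.15 8 [-0.008  -0.0742  0.1527] [-0.009 -0.079  0.15 ] [-0.007 -0.071  0.155]
```

View pics/w9.png

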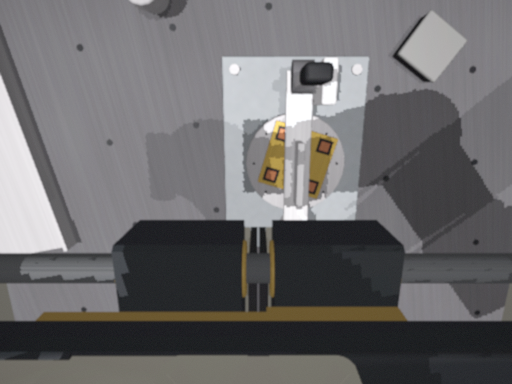

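View pics/s9.png

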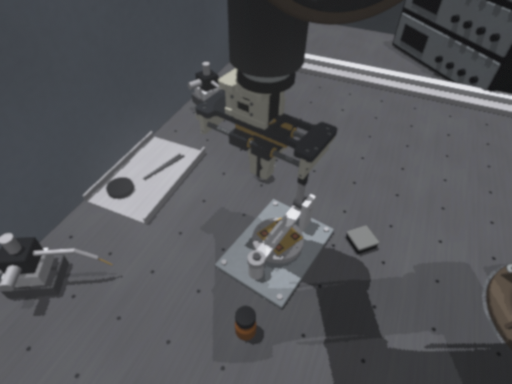

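```bash
python3 - <<'E'
from h import *
c=load('s9.png'); P=cloud(c); s=r.get_state(); p=s['tcp_pos']; y=np.radians(s['eef_rot'][2]); tx=np.array([np.cos(y),np.sin(y)]); ty=np.array([np.sin(y),-np.cos(y)])
e=P[...,:2]-p[:2]; T=np.stack([e@tx,e@ty,P[...,2]-p[2]],-1)
m=(c['depth']>0)&(abs(T[...,0])<.06)&(abs(T[...,1])<.13)&(T[...,2]>0.0)
for y0 in np.arange(-.12,.12,.01):
    k=m&(T[...,1]>=y0)&(T[...,1]<y0+.01); 
    if k.sum()>3: q=T[k]; i=q[:,2].argmin(); print(y0.round(2),k.sum(),'min z rel',q[:,2].min().round(4),'x range low',q[q[:,2]<q[:,2].min()+.02][:,0].min().round(3),q[q[:,2]<q[:,2].min()+.02][:,0].max().round(3))
cv2.imwrite('pics/s9c.png',cv2.resize(c['pixels'][60:210,190:350],None,fx=4,fy=4,interpolation=2))
E
```

```text
-0.1 116 min z rel 0.1158 x range low -0.041 0.026
-0.09 393 min z rel 0.0913 x range low -0.041 0.011
-0.08 202 min z rel 0.0933 x range low -0.036 0.002
-0.07 151 min z rel 0.1034 x range low -0.033 -0.026
-0.06 91 min z rel 0.1021 x range low -0.033 -0.026
-0.05 330 min z rel 0.1034 x range low -0.032 -0.026
-0.04 426 min z rel 0.0965 x range low -0.04 -0.023
-0.03 676 min z rel 0.072 x range low -0.012 -0.012
-0.02 852 min z rel 0.0282 x range low -0.013 -0.01
-0.01 1112 min z rel 0.0262 x range low -0.013 -0.008
-0.0 1206 min z rel 0.026 x range low -0.013 -0.008
0.01 2004 min z rel 0.0281 x range low -0.013 0.01
0.02 1484 min z rel 0.0685 x range low -0.011 0.002
0.03 1539 min z rel 0.0877 x range low -0.04 0.038
0.04 1163 min z rel 0.1026 x range low -0.033 0.029
0.05 177 min z rel 0.1022 x range low -0.033 0.029
0.06 189 min z rel 0.1028 x range low -0.033 -0.026
0.07 335 min z rel 0.1022 x range low -0.033 -0.026
0.08 545 min z rel 0.0917 x range low -0.041 0.038
0.09 386 min z rel 0.1139 x range low -0.041 0.039
```

View pics/s9c.png

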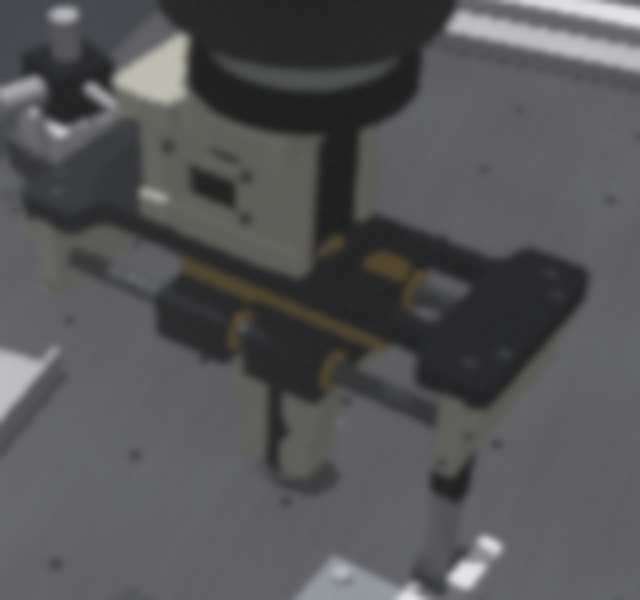

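{"api": "apply_moves", "payload": {
  "slide": [
    [0.14, 0.093, 0],
    [0.14, 0.093, 0],
    [0.14, 0.093, 0],
    [0.14, 0.093, 0],
    [0, 0, 0.2],
    [0, 0, 0.2],
    [0, 0, 0.2],
    [0, 0, 0]
  ],
  "turn": [
    [0, 0, 0],
    [0, 0, 0],
    [0, 0, 0],
    [0, 0, 0],
    [0, 0, 0],
    [0, 0, 0],
    [0, 0, 0],
    [0, 0, 0]
  ],
  "jaw": [1, 1, 1, 1, 1, 1, 1, 1]
}}

```text
time_s: 12.1
tcp_pos: [0.4891, 0.0135, 0.113]
eef_rot: [179.8, -0.1, -101.1]
contact_force: [-0.7, -1.0, 0.8]
gripper_width: 0.0006
```

```bash
cat >> h.py <<'E'
def wf():
    s=r.get_state(); f=(s['tcp_pos'][:2]-O)@np.c_[X,Y]; print('t',s['time_s'],'tcp fixture',f.round(4),'z',s['tcp_pos'][2].round(4),'rpy',s['eef_rot'].round(1),'F',s['contact_force'].round(1))
E
python3 - <<'E'
from h import *
wf()
c=cap('side','s10.png'); cv2.imwrite('pics/s10c.png',cv2.resize(c['pixels'][130:280,200:360],None,fx=4,fy=4,interpolation=2)); lever(c)
P=cloud(c); s=r.get_state(); p=s['tcp_pos']; y=np.radians(s['eef_rot'][2]); tx=np.array([np.cos(y),np.sin(y)]); ty=np.array([np.sin(y),-np.cos(y)])
e=P[...,:2]-p[:2]; T=np.stack([e@tx,e@ty,P[...,2]-p[2]],-1)
m=(c['depth']>0)&(abs(T[...,0])<.022)&(abs(T[...,1])<.03)&(T[...,2]>0.015)&(T[...,2]<.06)
q=T[m]; print(len(q),q.min(0),q.max(0))
E
```

```text
t 12.1 tcp fixture [-0.0041 -0.0455] z 0.113 rpy [ 1.798e+02 -1.000e-01 -1.011e+02] F [-0.7 -1.   0.8]
lev z 0.09 26 [-0.001  -0.0728  0.0946] [-0.007 -0.079  0.09 ] [ 0.007 -0.071  0.1  ]
lev z 0.1 3 [-0.0063 -0.0746  0.1024] [-0.006 -0.076  0.1  ] [-0.006 -0.072  0.104]
292 [-0.01266918 -0.01688949  0.02375369] [0.01162886 0.01984967 0.05969976]
```

View pics/s10c.png

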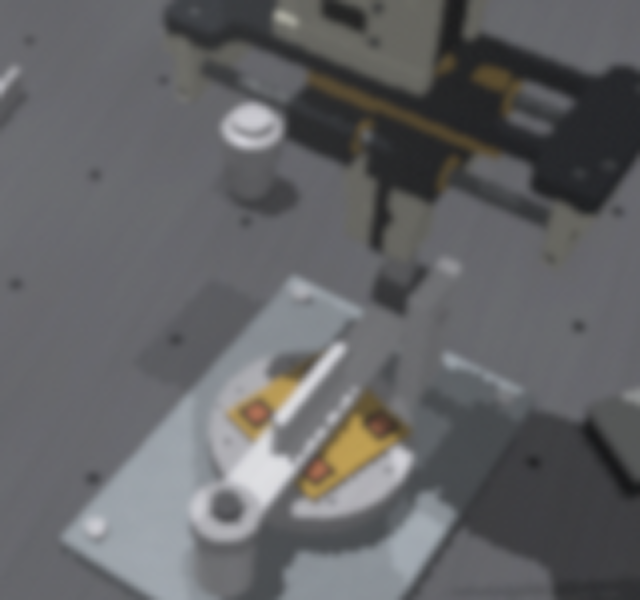

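{"api": "apply_moves", "payload": {
  "slide": [
    [0, -0.05, 0],
    [0.06, 0, 0],
    [0.06, 0, 0],
    [0.05, 0, 0],
    [0.05, 0, 0],
    [0.05, 0, 0.005],
    [0.05, 0, 0.01],
    [0, 0, 0]
  ],
  "turn": [
    [0, 0, 0],
    [0, 0, 0],
    [0, 0, 0],
    [0, 0, 0],
    [0, 0, 0],
    [0, 0, 0],
    [0, 0, 0],
    [0, 0, 0]
  ],
  "jaw": [1, 1, 1, 1, 1, 1, 1, 1]
}}

```text
time_s: 12.95
tcp_pos: [0.4905, -0.0182, 0.1136]
eef_rot: [-180.0, -0.0, -101.1]
contact_force: [1.0, -0.0, 0.3]
gripper_width: 0.0007
```

```bash
python3 - <<'E'
from h import *
wf()
c=cap('side','s11.png'); cv2.imwrite('pics/s11c.png',cv2.resize(c['pixels'][130:280,200:360],None,fx=4,fy=4,interpolation=2)); lever(c); bar(c)
E
```

```text
t 12.95 tcp fixture [ 0.0033 -0.0763] z 0.1136 rpy [-180.    -0.  -101.1] F [ 1.  -0.   0.3]
lev z 0.09 36 [-0.0006 -0.0784  0.0949] [-0.006 -0.086  0.09 ] [ 0.007 -0.076  0.1  ]
lev z 0.1 36 [-0.0002 -0.0805  0.1054] [-0.006 -0.088  0.1  ] [ 0.007 -0.078  0.11 ]
lev z 0.11 32 [-0.001  -0.0831  0.1149] [-0.006 -0.089  0.111] [ 0.007 -0.08   0.12 ]
lev z 0.12 12 [-0.0021 -0.084   0.1226] [-0.009 -0.089  0.12 ] [ 0.006 -0.082  0.129]
lev z 0.13 4 [ 0.0008 -0.0729  0.1369] [-0.008 -0.092  0.131] [ 0.006 -0.066  0.139]
lev z 0.14 47 [ 0.0007 -0.0655  0.1454] [-0.011 -0.068  0.14 ] [ 0.012 -0.064  0.15 ]
lev z 0.15 52 [ 0.0003 -0.0657  0.1554] [-0.012 -0.074  0.15 ] [ 0.012 -0.063  0.16 ]
lev z 0.16 47 [-1.000e-04 -6.580e-02  1.646e-01] [-0.012 -0.07   0.16 ] [ 0.012 -0.063  0.17 ]
lev z 0.17 52 [ 0.0008 -0.0654  0.1746] [-0.011 -0.068  0.17 ] [ 0.012 -0.063  0.179]
bar y -0.14 113 x [-0.025  -0.0028  0.0111]
bar y -0.12 58 x [-0.0111 -0.0047  0.0047]
bar y -0.1 54 x [-0.0115 -0.0063 -0.0018]
bar y -0.08 52 x [-0.0113 -0.0062 -0.0018]
bar y -0.06 89 x [-0.0112 -0.0033  0.0117]
bar y -0.04 123 x [-0.0114 -0.0001  0.0115]
fin 109 [-0.     -0.0689] angle -0.006
```

View pics/s11c.png

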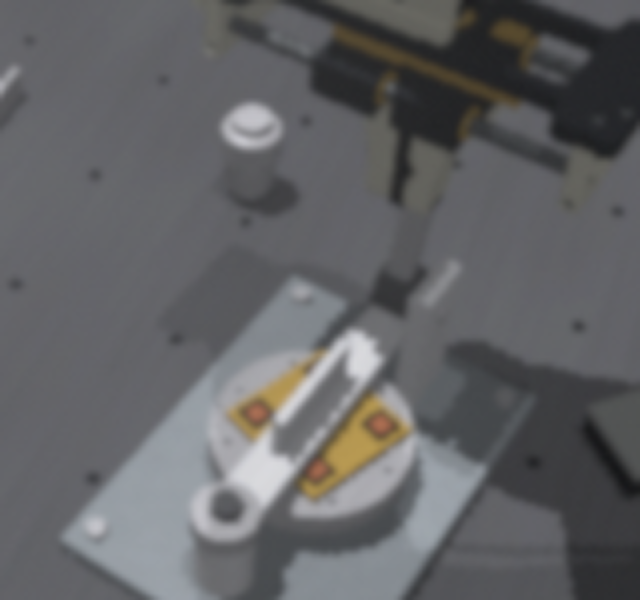

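{"api": "apply_moves", "payload": {
  "slide": [
    [0.053, 0, 0.018],
    [0.052, 0, 0.018],
    [0.045, 0, 0.02],
    [0.045, 0, 0.021],
    [0.042, 0, 0.027],
    [0.041, 0, 0.028],
    [0, 0, 0]
  ],
  "turn": [
    [0, 0, 0],
    [0, 0, 0],
    [0, 0, 0],
    [0, 0, 0],
    [0, 0, 0],
    [0, 0, 0],
    [0, 0, 0]
  ],
  "jaw": [1, 1, 1, 1, 1, 1, 1]
}}

```text
time_s: 13.7
tcp_pos: [0.4847, -0.0455, 0.0998]
eef_rot: [180.0, -0.0, -101.1]
contact_force: [0.5, 0.1, 1.0]
gripper_width: 0.0004
```

```bash
python3 - <<'E'
from h import *
wf()
c=cap('side','s12.png'); cv2.imwrite('pics/s12c.png',cv2.resize(c['pixels'][130:280,200:360],None,fx=4,fy=4,interpolation=2)); lever(c)
E
```

```text
t 13.7 tcp fixture [ 0.003  -0.1042] z 0.0998 rpy [ 180.    -0.  -101.1] F [0.5 0.1 1. ]
lev z 0.09 49 [-0.0002 -0.0916  0.095 ] [-0.006 -0.102  0.09 ] [ 0.008 -0.086  0.1  ]
lev z 0.1 53 [-1.000e-04 -9.980e-02  1.051e-01] [-0.007 -0.108  0.1  ] [ 0.007 -0.094  0.11 ]
lev z 0.11 18 [-0.0004 -0.106   0.112 ] [-0.008 -0.114  0.11 ] [ 0.007 -0.103  0.115]
lev z 0.12 16 [ 0.0004 -0.094   0.1279] [-0.01  -0.096  0.125] [ 0.011 -0.093  0.13 ]
lev z 0.13 45 [ 0.0005 -0.0942  0.1349] [-0.012 -0.129  0.13 ] [ 0.012 -0.091  0.139]
lev z 0.14 53 [ 0.0003 -0.0938  0.145 ] [-0.012 -0.099  0.14 ] [ 0.012 -0.091  0.15 ]
lev z 0.15 46 [-1.000e-04 -9.320e-02  1.556e-01] [-0.012 -0.095  0.15 ] [ 0.011 -0.091  0.16 ]
lev z 0.16 47 [-1.000e-04 -9.320e-02  1.649e-01] [-0.012 -0.095  0.16 ] [ 0.012 -0.091  0.17 ]
lev z 0.17 5 [ 0.0069 -0.0923  0.174 ] [-0.007 -0.093  0.17 ] [ 0.012 -0.092  0.18 ]
```

View pics/s12c.png

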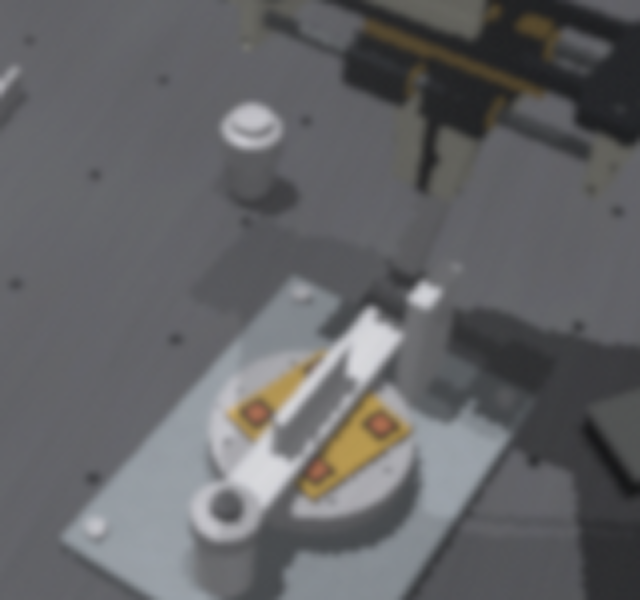

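{"api": "apply_moves", "payload": {
  "slide": [
    [0.037, 0, 0.033],
    [0.037, 0, 0.034],
    [0.032, 0, 0.038],
    [0.031, 0, 0.039],
    [0.025, 0, 0.042],
    [0.025, 0, 0.043],
    [0, 0, 0]
  ],
  "turn": [
    [0, 0, 0],
    [0, 0, 0],
    [0, 0, 0],
    [0, 0, 0],
    [0, 0, 0],
    [0, 0, 0],
    [0, 0, 0]
  ],
  "jaw": [1, 1, 1, 1, 1, 1, 1]
}}

```text
time_s: 14.45
tcp_pos: [0.4811, -0.0636, 0.0767]
eef_rot: [179.9, -0.0, -101.1]
contact_force: [-0.3, -0.7, 1.0]
gripper_width: 0.0008
```

{"api": "apply_moves", "payload": {
  "slide": [
    [0.019, 0, 0.046],
    [0.019, 0, 0.046],
    [0.012, 0, 0.045],
    [0, 0, 0]
  ],
  "turn": [
    [0, 0, 0],
    [0, 0, 0],
    [0, 0, 0],
    [0, 0, 0]
  ],
  "jaw": [1, 1, 1, 1]
}}

```text
time_s: 14.85
tcp_pos: [0.4802, -0.0683, 0.063]
eef_rot: [180.0, -0.0, -101.1]
contact_force: [-0.3, 0.0, 0.3]
gripper_width: 0.0007
```

```bash
python3 - <<'E'
from h import *
wf()
c=cap('side','s13.png'); cv2.imwrite('pics/s13c.png',cv2.resize(c['pixels'][130:280,200:360],None,fx=4,fy=4,interpolation=2)); bar(c)
E
```

```text
t 14.85 tcp fixture [ 0.0029 -0.1274] z 0.063 rpy [ 180.    -0.  -101.1] F [-0.3  0.   0.3]
bar y -0.14 50 x [-0.0252 -0.0078  0.0088]
bar y -0.12 35 x [-0.0105 -0.0048  0.0042]
bar y -0.1 44 x [-0.0115 -0.0054 -0.002 ]
bar y -0.08 53 x [-0.0113 -0.0063 -0.0019]
bar y -0.06 81 x [-0.0111 -0.0026  0.0116]
bar y -0.04 120 x [-0.0112 -0.      0.0116]
fin 103 [-0.0001 -0.069 ] angle 0.001
```

View pics/s13c.png

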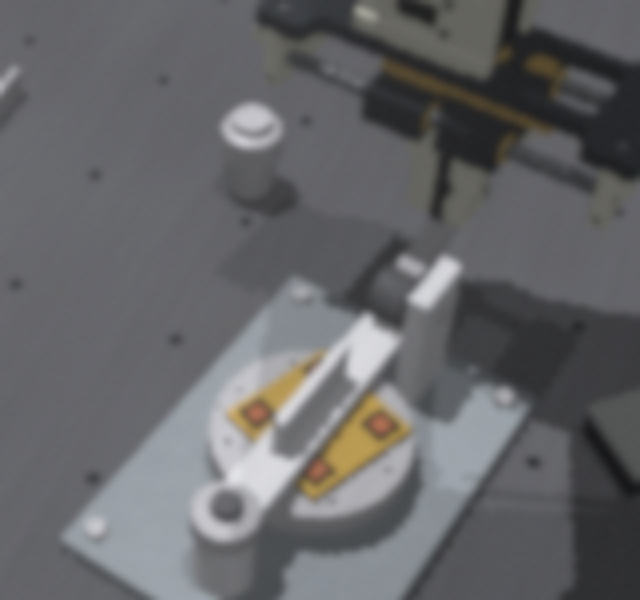

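{"api": "apply_moves", "payload": {
  "slide": [
    [0.005, 0, 0.02],
    [0.003, 0, 0.02],
    [0, 0, 0]
  ],
  "turn": [
    [0, 0, 0],
    [0, 0, 0],
    [0, 0, 0]
  ],
  "jaw": [1, 1, 1]
}}

```text
time_s: 15.2
tcp_pos: [0.4804, -0.0689, 0.0596]
eef_rot: [180.0, 0.0, -101.1]
contact_force: [0.1, 0.0, 0.5]
gripper_width: 0.0003
```

{"api": "apply_moves", "payload": {
  "slide": [
    [0, 0, 0.015],
    [0, 0, 0.015],
    [0, 0, 0]
  ],
  "turn": [
    [0, 0, 0],
    [0, 0, 0],
    [0, 0, 0]
  ],
  "jaw": [1, 1, 1]
}}

```text
time_s: 15.5
tcp_pos: [0.4804, -0.0692, 0.0574]
eef_rot: [-180.0, -0.0, -101.0]
contact_force: [-3.0, -0.8, 12.3]
gripper_width: 0.0004
```

{"api": "apply_moves", "payload": {
  "slide": [
    [0, 0, 0.015],
    [0, 0, 0.015],
    [0, 0, 0]
  ],
  "turn": [
    [0, 0, 0],
    [0, 0, 0],
    [0, 0, 0]
  ],
  "jaw": [1, 1, 1]
}}

```text
time_s: 15.8
tcp_pos: [0.4808, -0.0693, 0.0565]
eef_rot: [-179.9, -0.0, -101.0]
contact_force: [-12.5, 1.6, 36.0]
gripper_width: 0.0003
```

{"api": "apply_moves", "payload": {
  "slide": [
    [0, 0, -0.05],
    [0, 0, -0.2],
    [0, 0, -0.4],
    [0, 0, -0.4],
    [0.4, 0, -0.3],
    [0.4, 0, 0],
    [0.4, 0, 0],
    [0, 0, 0]
  ],
  "turn": [
    [0, 0, 0],
    [0, 0, 0],
    [0, 0, 0],
    [0, 0, 0],
    [0, 0, 0],
    [0, 0, 0],
    [0, 0, 0],
    [0, 0, 0]
  ],
  "jaw": [1, 1, 1, 1, 1, 1, 1, 1]
}}

```text
time_s: 16.6
tcp_pos: [0.4564, -0.1896, 0.1887]
eef_rot: [-180.0, -0.0, -101.3]
contact_force: [0.6, 0.2, 0.2]
gripper_width: 0.0006
```

```bash
python3 - <<'E'
from h import *
wf()
for n in ['side','top']:
    c=cap(n,n[0]+'14.png'); print(n); bar(c); P=cloud(c)
    f=np.concatenate([(P[...,:2]-O)@np.c_[X,Y],P[...,2:]],-1)
    m=(c['depth']>0)&(abs(f[...,0])<.008)&(f[...,1]<-.095)&(f[...,1]>-.175)&(f[...,2]>.03)&(f[...,2]<.13); q=f[m]
    if len(q)>5:
        print('lever',len(q),q.min(0).round(3),q.max(0).round(3)); t=q[q[:,2]>.066]; k=t[(t[:,1]<-.133)]; print('grip top',k.mean(0).round(4),'shank',t[t[:,1]>-.127].mean(0).round(4))
    for nm,p0 in [('barz',(-.08,))]:
        for yy in (.02,-.02,-.05):
            w=f[(c['depth']>0)&(abs(f[...,1]-yy)<.006)&(abs(f[...,0])<.0115)&(abs(f[...,0])>.005)&(f[...,2]>.046)&(f[...,2]<.064)]; print('bar z at y',yy,len(w),np.median(w[:,2]).round(4) if len(w) else '')
    hsv=cv2.cvtColor(c['pixels'],cv2.COLOR_BGR2HSV)
    m=(c['depth']>0)&(hsv[...,1]>100)&(np.hypot(f[...,0],f[...,1])<.06)
    print('carrier',cv2.minAreaRect((P[m][:,:2]*1000).astype(np.float32)))
    cv2.imwrite('pics/%s14c.png'%n[0],cv2.resize(c['pixels'][130:320,150:350],None,fx=3,fy=3,interpolation=2))
E
```

```text
t 16.6 tcp fixture [ 0.0031 -0.251 ] z 0.1887 rpy [-180.    -0.  -101.3] F [0.6 0.2 0.2]
side
bar y -0.14 56 x [-0.0253 -0.0041  0.011 ]
bar y -0.12 32 x [-0.0106 -0.0052  0.003 ]
bar y -0.1 41 x [-0.0111 -0.0049 -0.0019]
bar y -0.08 54 x [-0.0114 -0.0054 -0.0018]
bar y -0.06 79 x [-0.0113 -0.0026  0.0116]
bar y -0.04 120 x [-0.0112 -0.0003  0.012 ]
fin 101 [-0.0001 -0.0692] angle 0.001
lever 195 [-0.008 -0.159  0.069] [ 0.008 -0.095  0.086]
grip top [-0.0006 -0.1452  0.0823] shank [-0.0002 -0.1109  0.0781]
bar z at y 0.02 25 0.0566
bar z at y -0.02 19 0.0552
bar z at y -0.05 30 0.055
carrier ((499.6774597167969, 54.43701171875), (61.51259994506836, 62.23538589477539), 62.37508773803711)
top
bar z at y 0.02 0 
bar z at y -0.02 0 
bar z at y -0.05 0 
carrier ((0.0, 0.0), (0.0, 0.0), 0.0)
```

View pics/s14c.png

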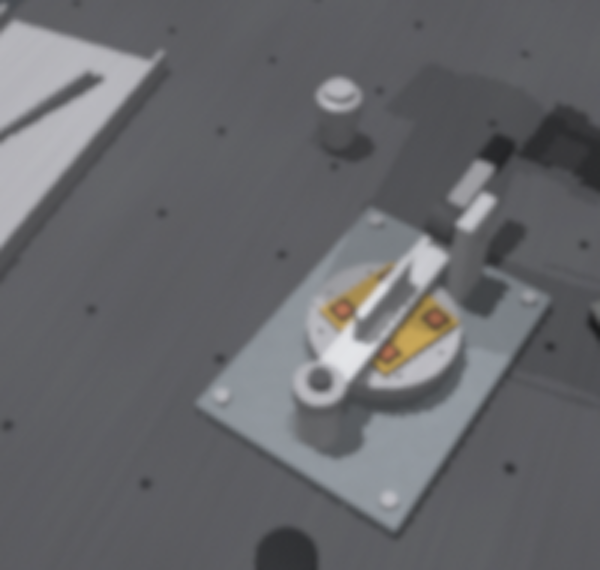

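View pics/t14.png

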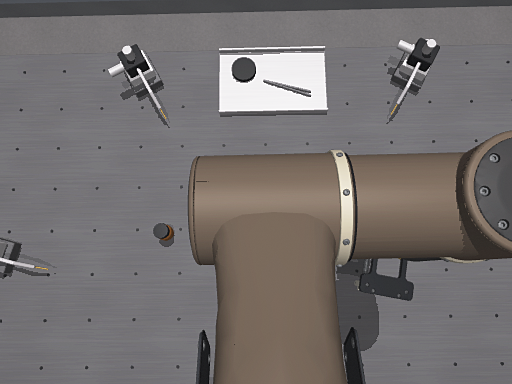

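```bash
python3 - <<'E'
from h import *
a=load('s14.png'); b=load('side0.png'); 
for nm,(u,v) in dict(objective=(262,162),box=(363,236),vial=(245,316)).items(): print(nm,dep(b,u,v).round(3),dep(a,u,v).round(3))
print(r.close_job())
E
```

```text
objective [ 0.606 -0.115  0.058] [ 0.606 -0.115  0.058]
box [ 0.35  -0.028  0.023] [ 0.35  -0.029  0.022]
vial [0.49  0.235 0.062] [0.49  0.235 0.061]
the job is handed in; nothing more can be done
None
```

The carrier is clamped and the job is handed in, at about 17 s of the 51 s allowed. I swung the bar in by its fin until it met the stop, then pushed the cam lever down to its stop, and backed the arm off clear of everything.

**Last checks:**
- **Bar:** it stands at angle 0 within about 0.005 rad. The force at the fin rose to about 13 N at the stop.
- **Lever:** it is down at about 1.5 rad, with the grip top at z 82 mm against the 83 mm expected. The push reached about 38 N at the stop, through the fingertips. The bar's free end came down, its top reading 55 mm beside the carrier against 58 mm at the start.
- **Carrier:** it is within about 0.6 mm and 0.1° of its first reading in the side view.
- **Bystanders:** the objective, chip box and vial are unchanged to about 1 mm.

**What failed or disagreed:**
- **Finger height:** in the side view the closed fingertips sat about 24 mm above the reported TCP, though the stated geometry puts them 14 mm below it. My first sweep therefore passed over the fin without touching it. I went back, lowered the fingers by the measured offset and repeated the push.
- **Top view:** the last top picture was blocked by the arm, so the final checks rest on the side camera alone.

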